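Return the pill box to its tray and present the salt cellar to the inspection camera

TASK

Put the square pill box, which has just been photographed, into the empty cork-lined bay of the wooden tray so that it sits flat on the cork, and let go of it. Then lift the salt cellar (the small open bowl on a foot) out of the tray and hold it in the air in front of the slanted, upward-looking inspection camera, the centre of its underside 60 mm straight out from the middle of the lens and the underside squarely facing the lens. Finish while holding it still there, touching the camera with nothing, and leave the other pieces where they are.

Things in the scene. Friction and masses are not known exactly. Their poses are not given: they have to be found in the camera images.
- pillbox: Closed square enamelled pill box with thin brass bands, 40 x 40 mm footprint, 42 mm tall, about 90 g, loose, standing on the table. Origin at the centre of its underside, z up, x and y square to its sides. In its bay it may stand at any quarter turn.
- tray: Low dark wooden tray, fixed, 58 (its x) x 217 (its y) x 20 mm high. Walls, floor and three dividers 5 mm thick make a row of four bays, each 48 x 48 mm inside, 15 mm deep, centres at y = -79.5, -26.5, 26.5, 79.5 mm. Origin under its centre on the table, z up. Salt cellar, lidded jar and bud vase stand in three bays in any order, rising above the walls; the fourth is empty.
- pad: Cork pad fixed on the floor of the empty bay, 46 x 46 x 3 mm. Origin at the centre of its underside (5 mm above the table; its top is 8 mm above the table), turned like the tray. It marks the bay for the pill box.
- salt: Salt cellar: open round bowl on a waisted foot, glazed porcelain, 50 mm tall, about 110 g, loose, standing in a bay. Foot 42 mm across; bowl 46 mm across with straight upright sides from 24 mm to 50 mm above the underside, wall 4 mm. Origin at the centre of its underside, z up through the mouth.
- lens: Front of the inspection camera, a black barrel 40 mm across with a 45 mm metal lens ring, carried by the scope. Origin at the middle of the lens face, about 78 mm above the table; z is the lens axis, pointing out of the lens, leaning 30 degrees from vertical roughly towards the robot.
- scope: The whole inspection camera: steel foot 100 x 80 x 12 mm (centred 5 mm beyond the origin), an aluminium post on its far half up to 66 mm, and the slanted barrel it carries; fixed. Origin on the table, x away from the side that the lens leans to; the lens face lies at x = -20, y = 0, z = 78 mm.
- focus (a point): Point on the lens axis 60 mm out from the lens face, about 130 mm above the table: where the centre of the salt cellar's underside is to be held, its z along the lens axis.
- jar: Bystander: lidded porcelain jar, 42 mm across, 59 mm tall, in a bay of the tray. Origin at the centre of its underside.
- vase: Bystander: bud vase with a narrow neck, 42 mm across, 66 mm tall, in a bay of the tray. Origin at the centre of its underside.
- jug: Bystander: cream jug, 68 mm across plus handle, 78 mm tall, at the back of the table. Origin at the centre of its underside.
- dollhead: Bystander: porcelain doll head on a shoulder piece, 72 mm across, about 94 mm tall, at the back of the table. Origin at the centre of its underside.
- loupe: Bystander: short black cylindrical loupe, 36 mm across, 20 mm tall, on the right of the table. Origin at the centre of its underside.
Mind the look-alikes: they are no part of the job. What is shaped like the pillbox but orange is not meant.

How it is judged (in metres and radians):
On the way, in this order (a step that is already met when the one before it is completed fails the run):
1. the pill box sits flat in the cork-lined bay, released, the salt cellar still in its own bay (horizontal distance between pillbox and pad below 0.009 m and z of pillbox in the frame of pad between 0 and 0.006 m and angle between pillbox's own z axis and vertical below 0.08 rad and contact force between pillbox and the fingers below 0.05 N and distance of salt from where it was at the start of the episode below 0.02 m), for 0.2 s.
2. the salt cellar is lifted clear of the tray (height (world z) of salt above 0.05 m and contact force between salt and the fingers above 1 N), for 0.1 s.
At the end, for the whole second after the job is handed in: Salt cellar held by the fingers, still, underside centre within 15 mm of the point 60 mm out on the lens axis, its axis within 0.2 rad of the lens axis, underside to the lens, touching nothing else; pill box flat on the cork within 9 mm of the pad centre, released (horizontal distance between pillbox and pad below 0.009 m and z of pillbox in the frame of pad between 0 and 0.006 m and angle between pillbox's own z axis and vertical below 0.08 rad and contact force between pillbox and the fingers below 0.05 N and distance between salt and focus below 0.015 m and angle between the z axis of salt and the z axis of lens, either way round below 0.2 rad and angle between salt's own z axis and vertical below 1 rad and height (world z) of salt above 0.08 m and contact force between salt and the fingers above 1 N and contact force between salt and scope below 0.05 N and contact force between salt and tray below 0.05 N and linear speed of salt below 0.03 m/s and angular speed of salt below 0.3 rad/s); the arm keeps its last pose, push and grip.
It fails at once if jar, vase, jug, doll head or loupe moved by more than 20 mm (distance of any of jar, vase, jug, dollhead, loupe from where it was at the start of the episode above 0.02 m).
It fails at once if the camera is touched by the robot, the salt cellar or the pill box (contact force between scope and the arm above 0.5 N or contact force between scope and the fingers above 0.5 N or contact force between scope and salt above 0.5 N or contact force between scope and pillbox above 0.5 N).
It also fails if it takes over 45 s, if anything falls off the work surface, if the arm or the gripper's body presses on something with over 40 N, if the wrist force passes 120 N, or if a joint passes its speed limit or range.

ROBOT

A 7-joint arm with a two-finger parallel gripper is mounted at the origin on the work surface. World frame = base frame: x ahead of the robot, y to its left, z up, the work surface at z = 0. Lengths are in mm, angles in rad, forces in N, time in s.
With the tool pointing down it reaches from about 400 to 850 mm from the base axis. Payload 10.4 kg.
Tool frame: the origin (TCP) lies at the very end of the fingers, on their centre line; the grasp point (between the pads) lies 19 mm behind it (manip.hold_point_z is the distance from the TCP to the grasp point, in mm); z points along the fingers, y is the line along which they close (so a half turn about z gives the same grasp; the last joint's range is limited). The gripper opens to 85 mm and grips with 20 to 120 N. Pads are 22 mm wide; open, the fingers measure 114 mm over their backs; the gripper's body (76 mm by 85 mm) begins 54 mm behind the grasp point. The pads swing forward as they close: fully open they stand 13 mm farther back than shut.
Start: joints at [1.205, 0.332, -0.065, 1.46, 0.022, 1.35, -0.088], TCP at [210.1, -588.65, 231.338] pointing down, gripper open.
Joint ranges: [-2.6, 2.6], [-0.5, 2.12], [-1.47, 1.34], [0.16, 2.42], [-1.27, 4.41], [0.06, 2.06], [-2.6, 2.6]. Speed limits (rad/s): [2.22, 2.22, 2.79, 2.79, 3.14, 3.14, 3.14].

INTERFACE

Orientations are given as a rotation vector (axis times angle).
In Python, from rig import manip, optics gives the robot as it stands.
- The arm moves only by the tool send_rows, never from a script. Its argument "steps" is a list of rows, each a list of 7 numbers: the shift along the tool's x, y, z in units of 60 mm (1.0 is 60 mm), then the turn, a rotation vector about the tool's x, y, z in units of 5 degrees (1.0 is 5 degrees), then the closure, from 0 (fully open) to 1 (shut). In form: [[tx, ty, tz, rx, ry, rz, jaw], ...]. A call has 1 to 10 rows; each row shifts and turns the commanded pose from where the row before left it, along the tool's axes as they then stand; what a row does not reach is not made up. A row lasts 1/8 s, in which the tool goes at most 62.5 mm and 10.7 degrees, less where a joint would pass 70% of its speed; a pose out of reach is approached as far as the arm can. A call is refused whole if a number of a shift passes 1 or a number of a turn 1, either way. A call with a gripper value outside its range is refused whole. The fingers move at their own pace and stop on an object; "squeeze" is the grip in N (left out, the last holds). Time passes only in rows, so rows that do not move let the fingers close. It gives the time, the measured TCP pose, the force, the opening and the grip force at its end, in the units of the state.
- manip.get_state(): the state, without advancing time (a new reading comes with each control period).
- optics.capture(name): name is "scene" or "top" or "wrist"; returns the picture (480x640x3 uint8, red, green, blue); there is no depth.
- optics.camera_info(name): a dict with "fovy" (degrees; the focal length in pixels is half the picture's height over the tangent of half this angle, whatever the lens; pixels are square), "cx", "cy" (the principal point, pixels), "extrinsics" (4x4, takes a point from world to camera coordinates). Camera axes: x right, y down, z forward; pixel columns grow to the right and rows downward; lengths in mm; the calibration is good to about 2 mm. A picture is of the moment at which its call begins: read the wrist's pose just before it. camera_info takes no time and is no camera call; for the wrist camera it gives the pose at the moment of the call.
- manip.close_job(): hands the job in; it is judged then, once.
Trained networks look in the newest picture that a camera, given by its name, has taken for a name from the list of things; names that differ only in an ending like _2 or _b are one class to them, and where a whole thing is asked for, a point or a joint stands for the part that bears it (a point fixed in the world has none). Each returns a list of dicts, best first, with "confidence" (0 to 1); they miss things now and then, are a little off and sometimes report something else, mostly with a low value. They report only what shows in the picture. A call takes as long as a camera call. They do not tell look-alikes from the thing itself.
- optics.boxes_of(camera, query): "uv" ([column, row] in pixels, amid what is visible of it).
- optics.trace(camera, query): "region" (480x640 bool, what is visible of it) and "uv" ([column, row] in pixels, amid what is visible of it).
- optics.tip_of(camera, query): "uv" ([column, row] in pixels: a listed point, or the origin of a listed thing).
The state is a dict: "time": time; "joints": joint angles; "qvel": joint speeds; "effort": joint torques, N m; "tool_pos": TCP position; "tool_rot": TCP orientation; "wrist_force": force on the tool from outside, world axes, zero at the start; "wrist_torque": the same for the moment, N m; "opening": finger opening in mm; "grip_force": force on a finger pad.
Only numpy, scipy, OpenCV 4.12 (cv2) and the standard library are available. Lean on these libraries where they do the work, as an engineer would, in place of code of your own. Each camera call takes 0.05 s, during which the arm holds its last target. There are 200 camera calls.

## Working session

There is one attempt and no reset: what is moved stays moved. The work goes in short steps, Python scripts to look and compute and a tool call to move; the robot and the scene stay as the last step left them, time stands still between calls to the robot, and variables do not carry over. Pictures are saved under pics/ and viewed, at most 13 in all, crops included, and the job is handed in when it is done.

Besides the shell and the picture viewer there is one more tool, called after "Call:" as a command line: name --pt "numbers of a row" for each row, then --argument value for the rest. send_rows: Moves the arm, as the interface text tells. Its arguments: {"type":"object","properties":{"steps":{"type":"array","items":{"type":"array","items":{"type":"number"}}},"squeeze":{"type":"number"}},"required":["steps"]}

```bash
ls; mkdir -p pics
python3 - <<'E'
from rig import manip, optics
import cv2,numpy as np
s=manip.get_state();print(s)
a=[]
for c in("scene","top"):
    im=optics.capture(c);a.append(im);cv2.imwrite(f"pics/{c}0.png",im[:,:,::-1])
    print(c,optics.camera_info(c))
    for q in("pillbox","tray","pad","salt","lens","scope","focus","jar","vase","loupe"):
        print(c,q,[(np.round(d["uv"]),round(d["confidence"],2)) for d in optics.tip_of(c,q)[:3]])
E
```

```text
pics
{'time': 0.0, 'joints': array([ 1.20540976,  0.33285548, -0.06472676,  1.46094952,  0.02161093,
        1.34987034, -0.08846718]), 'qvel': array([ 0.00117449,  0.00123218, -0.0014896 , -0.0006333 ,  0.00063262,
       -0.00061524, -0.00064503]), 'effort': array([-9.15909550e-04, -6.25453949e+01,  4.90352232e-02, -3.91599762e+01,
        1.63445977e-02,  9.96521849e-03, -3.99272483e-05]), 'tool_pos': array([ 209.95352732, -588.28819327,  230.52230919]), 'tool_rot': array([-3.09420679e+00, -5.35711072e-01,  4.72788588e-04]), 'wrist_force': array([ 0.07220162, -0.09524126,  0.14420505]), 'wrist_torque': array([-0.00357525, -0.00187519, -0.03675272]), 'grip_force': 0.0, 'opening': 85.04927706314892}
scene {'fovy': 54.725437795253406, 'cx': 323.1964702617402, 'cy': 239.42699534553606, 'extrinsics': array([[-8.70528148e-01,  4.91945536e-01,  1.30511347e-02,
         5.54293389e+02],
       [ 3.41997068e-01,  6.23829065e-01, -7.02762622e-01,
        -9.09035394e+01],
       [-3.53862612e-01, -6.07311194e-01, -7.11304692e-01,
         1.29713158e+03],
       [ 0.00000000e+00,  0.0000000
[... 689 characters left out ...]
   -5.17806036e+01],
       [-9.77712918e-01,  2.75093917e-03, -2.09928278e-01,
         6.11430733e+02],
       [ 2.09917465e-01, -3.76292428e-03, -9.77711869e-01,
         9.06997980e+02],
       [ 0.00000000e+00,  0.00000000e+00,  0.00000000e+00,
         1.00000000e+00]])}
top pillbox [(array([330., 322.]), 0.86), (array([201., 292.]), 0.22)]
top tray [(array([198., 291.]), 0.71)]
top pad [(array([211., 293.]), 0.76)]
top salt [(array([233., 296.]), 0.9), (array([329., 323.]), 0.47)]
top lens [(array([420., 274.]), 0.77)]
top scope [(array([412., 271.]), 0.64)]
top focus [(array([422., 279.]), 0.72)]
top jar [(array([187., 290.]), 0.75)]
top vase [(array([164., 283.]), 0.8)]
top loupe []
```

View pics/top0.png

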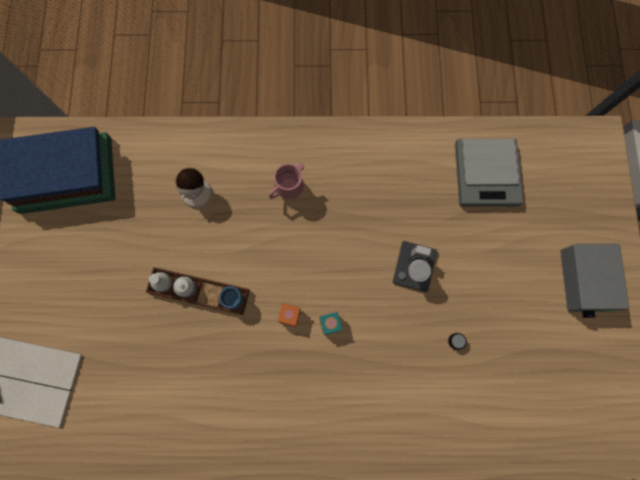

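View pics/scene0.png

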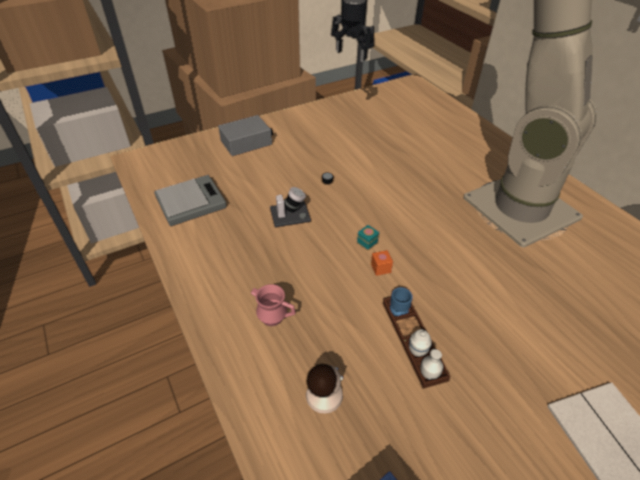

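The top view shows two boxes that could be the pill box: teal at (331,323) and orange at (289,315). The orange one is ruled out, so I take the teal one. The tray bays from left to right hold vase (160,282), jar (184,287), empty cork (209,294) and salt (231,297). The scope is at (415,268).

```bash
cat > h.py <<'E'
from rig import manip, optics
import cv2,numpy as np
from scipy.spatial.transform import Rotation as R
np.set_printoptions(precision=3,suppress=True)
def cam(c):
    i=optics.camera_info(c); f=240/np.tan(np.radians(i["fovy"]/2))
    return np.array([[f,0,i["cx"]],[0,f,i["cy"]],[0,0,1]]),np.array(i["extrinsics"])
def ray(K,E,uv,z):
    d=E[:3,:3].T@np.linalg.inv(K)@np.array([uv[0],uv[1],1.]); o=-E[:3,:3].T@E[:3,3]
    return o+d*(z-o[2])/d[2]
def proj(K,E,P):
    p=K@(E[:3,:3]@np.asarray(P).T+E[:3,3:]); return (p[:2]/p[2]).T
def pose():
    s=manip.get_state(); return np.array(s["tool_pos"]),R.from_rotvec(s["tool_rot"])
def down(yaw,tilt=None):  # tool z down, tool y at angle yaw in world
    y=np.array([np.cos(yaw),np.sin(yaw),0]);z=np.array([0,0,-1.]);return R.from_matrix(np.c_[np.cross(y,z),y,z])
def plan(p,r,q=None,ro=None):
    q0,r0=pose() if q is None else (q,ro)
    print("shift(tool, units)",r0.inv().apply(p-q0)/60,"turn(units)",np.degrees((r0.inv()*r).as_rotvec())/5)
E
python3 - <<'E'
from h import *
K,E=cam("top")
q=lambda u,z:print(u,z,ray(K,E,u,z))
for u,z in(((331,323),42),((289,315),42),((209,294),8),((231,297),50+5),((419,271),78),((458,342),20),((198,291),0)):q(u,z)
for n in("pillbox","tray","salt","scope"):
    d=optics.trace("top",n)
    if d:
        m=d[0]["region"].astype(np.uint8); print(n,d[0]["confidence"],d[0]["uv"],m.sum(),cv2.minAreaRect(cv2.findNonZero(m)))
im=optics.capture("wrist");cv2.imwrite("pics/w0.png",im[:,:,::-1])
K,E=cam("wrist");p,r=pose()
print(K); print("cam origin in tool",r.inv().apply(-E[:3,:3].T@E[:3,3]-p)); print("cam axes in tool\n",r.as_matrix().T@E[:3,:3].T); print(r.as_matrix())
im=cv2.imread("pics/top0.png")[240:360,130:480];cv2.imwrite("pics/topc.png",cv2.resize(im,None,fx=2.28,fy=2.28,interpolation=2))
E
```

```text
(331, 323) 42 [455.088 -93.368  42.   ]
(289, 315) 42 [471.96   -5.465  42.   ]
(209, 294) 8 [520.41  171.612   8.   ]
(231, 297) 55 [508.72  115.145  55.   ]
(419, 271) 78 [ 558.693 -274.607   78.   ]
(458, 342) 20 [ 415.449 -363.307   20.   ]
(198, 291) 0 [528.025 197.961   0.   ]
pillbox 0.83 [288.3, 315.2] 356 ((288.4128723144531, 315.1238708496094), (19.635440826416016, 19.34809112548828), 16.699243545532227)
tray 0.84 [195.5, 290.9] 1193 ((197.328125, 290.2391052246094), (101.00238037109375, 27.498743057250977), 13.091893196105957)
salt 0.68 [230.0, 294.3] 409 ((230.50001525878906, 297.0), (23.33452033996582, 20.50609588623047), 45.0)
scope 0.59 [415.8, 266.0] 1637 ((414.2234802246094, 265.9941101074219), (37.31203842163086, 46.53158950805664), 12.52880859375)
[[400.466   0.    319.798]
 [  0.    400.466 239.   ]
 [  0.      0.      1.   ]]
cam origin in tool [  75.094   -0.943 -141.54 ]
cam axes in tool
 [[ 0.001 -0.955 -0.296]
 [ 1.     0.     0.001]
 [-0.001 -0.296  0.955]]
[[ 0.942  0.336  0.   ]
 [ 0.336 -0.942 -0.   ]
 [ 0.     0.    -1.   ]]
```

View pics/topc.png

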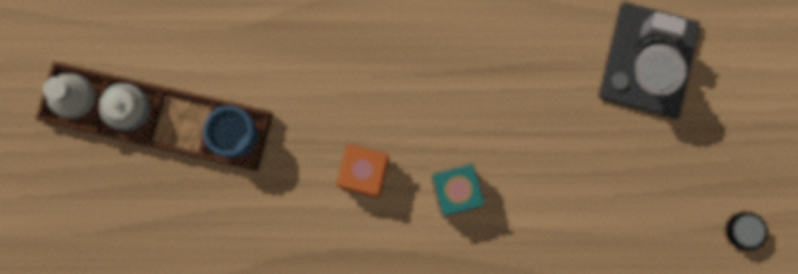

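The crop confirms the teal box as the target. It sits near (455,-93) at about 16° yaw, and the orange one is 88 mm away.

```bash
cat >> h.py <<'E'
def rows(p,r,n,jaw,q0=None,r0=None):
    if q0 is None: q0,r0=pose()
    w=(r0.inv()*r).as_rotvec(); d=(np.asarray(p)-q0)/n; dr=w/n
    print("rows to",p)
    for i in range(n):
        ri=r0*R.from_rotvec(dr*i)
        t=ri.inv().apply(d)/60; a=np.degrees(dr)/5
        print([round(float(v),3) for v in np.r_[t,a]]+[jaw],end=",\n" if i<n-1 else "\n")
E
python3 - <<'E'
from h import *
rows(np.array([455,-93,200]),down(np.radians(16)),20,0)
E
```

```text
rows to [455 -93 200]
[0.331, -0.32, 0.026, 0.0, 0.0, -0.864, 0],
[0.354, -0.295, 0.026, 0.0, 0.0, -0.864, 0],
[0.375, -0.267, 0.026, 0.0, 0.0, -0.864, 0],
[0.394, -0.238, 0.026, 0.0, 0.0, -0.864, 0],
[0.411, -0.208, 0.026, 0.0, 0.0, -0.864, 0],
[0.426, -0.176, 0.026, 0.0, 0.0, -0.864, 0],
[0.438, -0.144, 0.026, 0.0, 0.0, -0.864, 0],
[0.447, -0.11, 0.026, 0.0, 0.0, -0.864, 0],
[0.454, -0.076, 0.026, 0.0, 0.0, -0.864, 0],
[0.459, -0.042, 0.026, 0.0, 0.0, -0.864, 0],
[0.461, -0.007, 0.026, 0.0, 0.0, -0.864, 0],
[0.46, 0.028, 0.026, 0.0, 0.0, -0.864, 0],
[0.456, 0.062, 0.026, 0.0, 0.0, -0.864, 0],
[0.451, 0.096, 0.026, 0.0, 0.0, -0.864, 0],
[0.442, 0.13, 0.026, 0.0, 0.0, -0.864, 0],
[0.431, 0.163, 0.026, 0.0, 0.0, -0.864, 0],
[0.417, 0.195, 0.026, 0.0, 0.0, -0.864, 0],
[0.402, 0.226, 0.026, 0.0, 0.0, -0.864, 0],
[0.383, 0.255, 0.026, 0.0, 0.0, -0.864, 0],
[0.363, 0.283, 0.026, 0.0, 0.0, -0.864, 0]
```

Call:
send_rows --pt "0.33 -0.32 0.03 0 0 -0.86 0" --pt "0.35 -0.3 0.03 0 0 -0.86 0" --pt "0.37 -0.27 0.03 0 0 -0.86 0" --pt "0.39 -0.24 0.03 0 0 -0.86 0" --pt "0.41 -0.21 0.03 0 0 -0.86 0" --pt "0.43 -0.18 0.03 0 0 -0.86 0" --pt "0.44 -0.14 0.03 0 0 -0.86 0" --pt "0.45 -0.11 0.03 0 0 -0.86 0" --pt "0.45 -0.08 0.03 0 0 -0.86 0" --pt "0.46 -0.04 0.03 0 0 -0.86 0"

```text
time: 2.6
tool_pos: [332.6, -338.9, 213.3]
tool_rot: [2.68, 1.639, -0.0]
wrist_force: [0.2, -0.2, -0.7]
opening: 85.2
grip_force: 0.0
```

Call:
send_rows --pt "0.46 -0.01 0.03 0 0 -0.86 0" --pt "0.46 0.03 0.03 0 0 -0.86 0" --pt "0.46 0.06 0.03 0 0 -0.86 0" --pt "0.45 0.1 0.03 0 0 -0.86 0" --pt "0.44 0.13 0.03 0 0 -0.86 0" --pt "0.43 0.16 0.03 0 0 -0.86 0" --pt "0.42 0.19 0.03 0 0 -0.86 0" --pt "0.4 0.23 0.03 0 0 -0.86 0" --pt "0.38 0.26 0.03 0 0 -0.86 0" --pt "0.36 0.28 0.03 0 0 -0.86 0"

```text
time: 3.85
tool_pos: [456.3, -91.9, 195.2]
tool_rot: [1.892, 2.508, 0.0]
wrist_force: [0.4, 0.6, -0.1]
opening: 85.3
grip_force: 0.0
```

Run:
```python
from h import *
p,r=pose();print(p,r.as_matrix())
K,E=cam("wrist");im=optics.capture("wrist");cv2.imwrite("pics/w1.png",im[:,:,::-1])
for n in("pillbox",):
  for d in optics.trace("wrist",n):
    m=d["region"].astype(np.uint8); print(n,d["confidence"],d["uv"],m.sum(),cv2.minAreaRect(cv2.findNonZero(m)))
hsv=cv2.cvtColor(im,cv2.COLOR_RGB2HSV)
m=cv2.inRange(hsv,(75,70,30),(105,255,255));print(m.sum()/255)
c=max(cv2.findContours(m,0,2)[0],key=cv2.contourArea);rr=cv2.minAreaRect(c);print(rr)
for b in cv2.boxPoints(rr):print(b,ray(K,E,b,42))
```

```text
[456.301 -91.933 195.19 ] [[-0.274  0.962  0.   ]
 [ 0.962  0.274 -0.   ]
 [-0.     0.    -1.   ]]
pillbox 0.87 [374.4, 106.7] 3556 ((375.9552001953125, 106.53793334960938), (59.75676727294922, 61.725135803222656), 31.32869529724121)
pillbox 0.58 [318.0, 211.2] 3048 ((318.5453186035156, 212.0963134765625), (52.27089309692383, 59.2451057434082), 1.3639276027679443)
1768.0
((320.0, 212.5), (53.0, 50.0), 90.0)
[295. 186.] [431.134 -72.244  42.   ]
[345. 186.] [466.724 -62.064  42.   ]
[345. 239.] [ 478.771 -101.367   42.   ]
[295. 239.] [ 441.712 -111.965   42.   ]
```

View pics/w1.png

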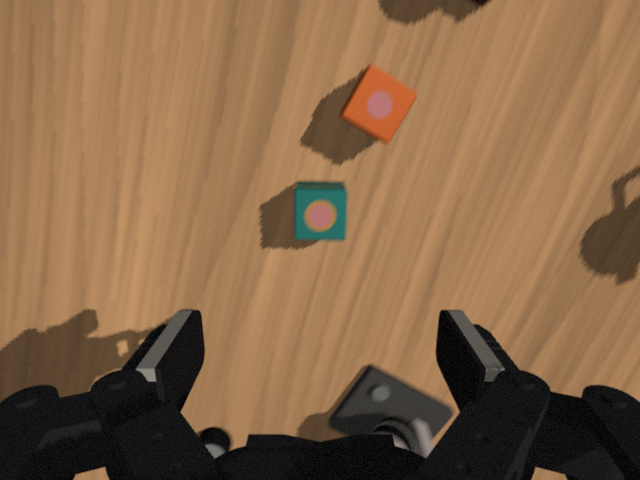

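The teal box is squared up with the tool: its top face spans columns 295–346 and rows 191–239, with the disc at (320,215). The orange one at (379,104) is clear of the fingers' line. Next I compute the descent.

Run:
```python
from h import *
K,E=cam("wrist");p,r=pose()
c=ray(K,E,(320,215),42);print(c,ray(K,E,(295,239.5),42),ray(K,E,(346,239.5),42),ray(K,E,(295.5,191),42))
yaw=np.arctan2(r.as_matrix()[1,1],r.as_matrix()[0,1]);print(np.degrees(yaw))
print(proj(K,E,np.array([p,p+[0,0,-175]])))
rows(np.array([c[0],c[1],17.]),r,4,0)
rows(np.array([c[0],c[1],17.]),r,3,0)
```

```text
[455.54  -86.218  42.   ] [ 442.431 -110.229   42.   ] [480.207 -99.297  42.   ] [432.948 -73.672  42.   ]
16.116229460797697
[[321.089 317.609]
 [320.202 213.241]]
rows to [455.54  -86.218  17.   ]
[0.016, -0.001, 0.742, 0.0, 0.0, 0.0, 0],
[0.016, -0.001, 0.742, 0.0, 0.0, 0.0, 0],
[0.016, -0.001, 0.742, 0.0, 0.0, 0.0, 0],
[0.016, -0.001, 0.742, 0.0, 0.0, 0.0, 0]
rows to [455.54  -86.218  17.   ]
[0.021, -0.002, 0.99, 0.0, 0.0, 0.0, 0],
[0.021, -0.002, 0.99, 0.0, 0.0, 0.0, 0],
[0.021, -0.002, 0.99, 0.0, 0.0, 0.0, 0]
```

Call:
send_rows --pt "0.03 0 0.75 0 0 0 0" --pt "0.03 0 0.75 0 0 0 0" --pt "0.03 0 0.8 0 0 0 0" --pt "0 0 0.7 0 0 0 0" --pt "0 0 0.0 0 0 0 0"

```text
time: 4.58
tool_pos: [451.9, -87.7, 13.0]
tool_rot: [-1.894, -2.499, 0.003]
wrist_force: [0.9, -0.6, 0.3]
opening: 85.1
grip_force: 0.0
```

Call:
send_rows --squeeze 35 --pt "0 0 0 0 0 0 1" --pt "0 0 0 0 0 0 1" --pt "0 0 0 0 0 0 1" --pt "0 0 0 0 0 0 1" --pt "0 0 0 0 0 0 1" --pt "0 0 0 0 0 0 1"

```text
time: 5.32
tool_pos: [455.2, -88.8, 16.9]
tool_rot: [1.897, 2.501, 0.001]
wrist_force: [-1.2, -0.2, 7.5]
opening: 39.5
grip_force: 35.3
```

Run:
```python
from h import *
p,r=pose()
t=np.array([520,165,190.]);up=p+[0,0,110]
rows(up,r,2,1);rows(t,down(np.radians(-12.4)),8,1,up,r)
```

```text
rows to [455.232 -88.756 126.915]
[-0.002, 0.002, -0.917, 0.0, 0.0, 0.0, 1],
[-0.002, 0.002, -0.917, 0.0, 0.0, 0.0, 1]
rows to [520. 165. 190.]
[0.473, 0.273, -0.132, 0.004, 0.002, 0.701, 1],
[0.488, 0.243, -0.132, 0.004, 0.002, 0.701, 1],
[0.502, 0.213, -0.132, 0.004, 0.002, 0.701, 1],
[0.514, 0.182, -0.132, 0.004, 0.002, 0.701, 1],
[0.525, 0.15, -0.132, 0.004, 0.002, 0.701, 1],
[0.533, 0.118, -0.132, 0.004, 0.002, 0.701, 1],
[0.539, 0.085, -0.132, 0.004, 0.002, 0.701, 1],
[0.543, 0.052, -0.132, 0.004, 0.002, 0.701, 1]
```

Call:
send_rows --pt "0 0 -0.9 0 0 0 1" --pt "0 0 -0.9 0 0 0 1" --pt "0.47 0.27 -0.15 0 0 0.7 1" --pt "0.49 0.24 -0.15 0 0 0.7 1" --pt "0.5 0.21 -0.15 0 0 0.7 1" --pt "0.51 0.18 -0.15 0 0 0.7 1" --pt "0.53 0.15 -0.15 0 0 0.7 1" --pt "0.53 0.12 -0.15 0 0 0.7 1" --pt "0.54 0.09 -0.15 0 0 0.7 1" --pt "0.54 0.05 -0.15 0 0 0.7 1"

```text
time: 6.58
tool_pos: [518.8, 165.7, 196.4]
tool_rot: [2.449, 1.966, 0.001]
wrist_force: [0.6, -0.2, -1.4]
opening: 39.1
grip_force: 36.3
```

Call:
send_rows --pt "0 0 0 0 0 0 1" --pt "0 0 0 0 0 0 1"

```text
time: 6.82
tool_pos: [518.5, 164.1, 195.4]
tool_rot: [2.447, 1.969, -0.001]
wrist_force: [-0.7, -0.4, -1.1]
opening: 39.7
grip_force: 36.4
```

Run:
```python
from h import *
p,r=pose();print(p,np.degrees(r.as_rotvec()),manip.get_state()["opening"])
K,E=cam("wrist");im=optics.capture("wrist");cv2.imwrite("pics/w2.png",im[:,:,::-1])
for n,z in(("pad",5),("tray",0),("salt",5)):
  print(n,[(d["uv"],d["confidence"],ray(K,E,d["uv"],z)) for d in optics.tip_of("wrist",n)])
```

```text
[518.453 164.094 195.425] [140.19  112.838  -0.03 ] 39.684976444057675
pad [([319.0, 197.7], 0.93, array([519.187, 173.241,   5.   ])), ([321.4, 167.0], 0.74, array([526.585, 197.842,   5.   ]))]
tray [([317.5, 164.9], 0.85, array([523.67 , 199.613,   0.   ]))]
salt [([318.4, 258.5], 0.56, array([507.052, 120.211,   5.   ]))]
```

View pics/w2.png

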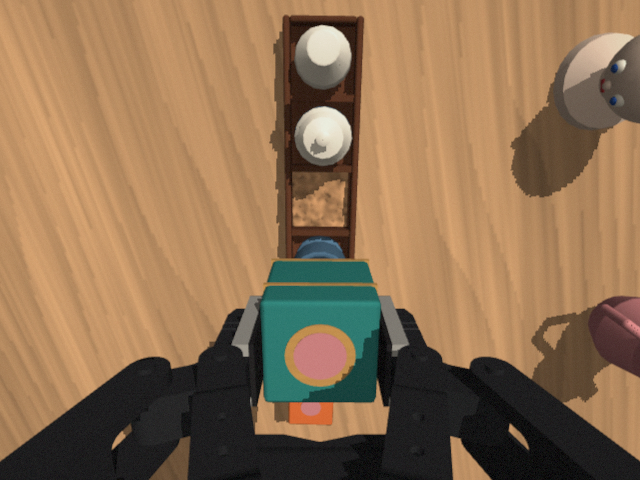

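The held box is square in the fingers. The tray rim's far corners are at (284,16) and (363,16), and the cork bay is centred near (320,199). The salt bowl is just behind the held box at (320,248).

Run:
```python
from h import *
p,r=pose();K,E=cam("wrist")
L=[ray(K,E,u,20)[:2] for u in((284,16),(363,16),(287,240),(354.5,240))]
print(L)
for a,b in((0,2),(1,3)): d=L[a]-L[b];print(np.degrees(np.arctan2(d[1],d[0])),end=" ")
print("widths",np.linalg.norm(L[0]-L[1]),np.linalg.norm(L[2]-L[3]))
# refine: colour-edge free fit on divider top lines
im=cv2.imread("pics/w2.png");g=cv2.cvtColor(im,cv2.COLOR_BGR2HSV)
print("V col300:",[(y,int(g[y,297:303,2].mean()),int(g[y,335:341,2].mean())) for y in range(158,246,2)])
for yaw in np.radians([77,77.6,78.2]):
  u=np.array([np.cos(yaw),np.sin(yaw)]);end=(L[0]+L[1])/2
  o=end-u*108.5;pad=o-u*26.5;salt=o-u*79.5
  print(np.degrees(yaw),"origin",o,"pad",pad,"salt",salt)
  P=lambda y,x,z:np.r_[o+u*y+np.array([u[1],-u[0]])*x,z]
  print(proj(K,E,np.array([P(-26.5,0,8),P(-2.5,0,20),P(-50.5,0,20),P(-29-26.5+2.5,-29,20),P(-53,29,20),P(79.5,0,71),P(26.5,0,64)])))
```

```text
[array([523.8  , 308.245]), array([578.263, 296.294]), array([486.362, 146.788]), array([541.017, 134.763])]
76.94499237027141 77.01575895812232 widths 55.758556817060125 55.96296433767936
V col300: [(158, 47, 121), (160, 49, 105), (162, 49, 84), (164, 37, 61), (166, 48, 74), (168, 49, 90), (170, 48, 89), (172, 92, 87), (174, 103, 89), (176, 98, 88), (178, 87, 84), (180, 95, 134), (182, 99, 150), (184, 106, 157), (186, 106, 167), (188, 100, 176), (190, 95, 187), (192, 89, 191), (194, 88, 187), (196, 95, 186), (198, 101, 181), (200, 172, 170), (202, 169, 159), (204, 161, 156), (206, 154, 167), (208, 169, 166), (210, 174, 166), (212, 180, 165), (214, 177, 170), (216, 160, 173), (218, 164, 162), (220, 181, 174), (222, 201, 200), (224, 207, 203), (226, 128, 155), (228, 71, 72), (230, 87, 83), (232, 91, 88), (234, 89, 88), (236, 53, 60), (238, 50, 50), (240, 49, 48), (242, 57, 75), (244, 92, 110)]
77.0 origin [526.624 196.55 ] pad [520.663 170.73 ] salt [508.741 119.088]
[[321.192 200.545]
 [321.615 173.753]
 [320.915 232.181]
 [285.757 234.738]
 [355.978 235.434]
 [323.692  49.961]
 [322.498 139.268]]
77.6 origin [527.733 196.301] pad [522.042 170.419] salt [510.661 118.655]
[[322.886 200.554]
 [323.089 173.761]
 [322.936 232.191]
 [287.813 235.1  ]
 [358.037 235.092]
 [324.193  49.964]
 [323.795 139.275]]
78.2 origin [528.844 196.062] pad [523.425 170.122] salt [512.586 118.243]
[[324.579 200.545]
 [324.564 173.753]
 [324.956 232.181]
 [289.871 235.442]
 [360.093 234.729]
 [324.695  49.961]
 [325.092 139.268]]
```

Run:
```python
from h import *
p,r=pose();K,E=cam("wrist")
C=[ray(K,E,u,p[2]+25.2) for u in((263,287),(378,287),(376,402),(262,402))]
c=np.mean(C,0);print("box-tcp in tool",r.inv().apply(c-p),"sizes",np.linalg.norm(C[0]-C[1]),np.linalg.norm(C[1]-C[2]))
d=C[1]-C[0];M=r.as_matrix();print("box edge yaw",np.degrees(np.arctan2(d[1],d[0])),"tool y yaw",np.degrees(np.arctan2(M[1,1],M[0,1])))
rr=down(np.radians(-13));off=(c-p)*[1,1,0]
rows(np.array([520.7,170.7,70])-off,rr,4,1)
```

```text
box-tcp in tool [  2.285  -0.851 -25.202] sizes 36.339778717183265 43.63042802680579
box edge yaw -12.415878035375764 tool y yaw -12.432415157037354
rows to [521.038 168.267  70.   ]
[0.021, 0.006, 0.522, 0.0, 0.002, 0.028, 1],
[0.021, 0.006, 0.522, 0.0, 0.002, 0.028, 1],
[0.021, 0.006, 0.522, 0.0, 0.002, 0.028, 1],
[0.021, 0.006, 0.522, 0.0, 0.002, 0.028, 1]
```

Run:
```python
import cv2
im=cv2.imread("pics/w2.png")[240:420,230:410];cv2.imwrite("pics/w2c.png",cv2.resize(im,None,fx=3.3,fy=3.3,interpolation=2))
```

```text
(no output)
```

View pics/w2c.png

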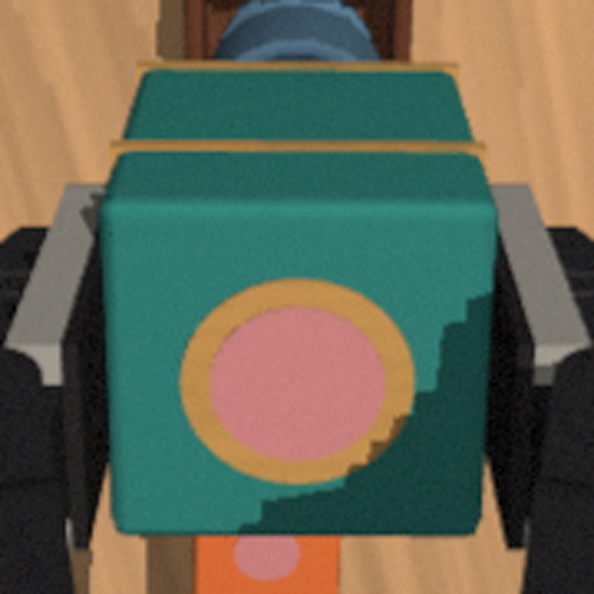

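The crop shows the top face's front edge at row 302 and its back edge at row 401.5. What I had taken for the top edge is a brass band. The box is level in the grip.

Run:
```python
from h import *
p,r=pose();K,E=cam("wrist")
uv=[(261.2,302),(380.3,302),(376.4,401.5),(264.2,401.5)]
C=[ray(K,E,u,p[2]+25.2) for u in uv]
c=np.mean(C,0);print(r.inv().apply(np.array(C)-p))
obj=np.array([[20,-20,0],[20,20,0],[-20,20,0],[-20,-20,0.]])
ok,rv,tv=cv2.solvePnP(obj,np.array(uv),K,None)
W=E[:3,:3].T@(tv[:,0]-E[:3,3]);print("pnp centre in tool",r.inv().apply(W-p), "rot", np.degrees((r.inv()*R.from_matrix(E[:3,:3].T@cv2.Rodrigues(rv)[0])).as_rotvec()))
print("disc",r.inv().apply(ray(K,E,(320,355.5),p[2]+25.2)-p))
off=r.apply(np.array([-2,-.4,0]))
rows(np.array([520.7,170.7,60])-off,down(np.radians(-13)),4,1)
```

```text
[[ 18.862 -19.58  -25.215]
 [ 18.871  18.518 -25.211]
 [-19.311  18.907 -25.184]
 [-19.307 -20.17  -25.189]]
pnp centre in tool [ -3.39   -0.552 -20.409] rot [0.218 0.272 0.141]
disc [ -0.851  -0.756 -25.199]
rows to [521.521 172.567  59.999]
[0.039, 0.004, 0.563, 0.0, 0.002, 0.028, 1],
[0.039, 0.004, 0.563, 0.0, 0.002, 0.028, 1],
[0.039, 0.004, 0.563, 0.0, 0.002, 0.028, 1],
[0.039, 0.004, 0.563, 0.0, 0.002, 0.028, 1]
```

Call:
send_rows --pt "0.06 0.01 0 0 0 0.06 1" --pt "0.07 0.01 0 0 0 0.06 1" --pt "0 0 0.56 0 0 0 1" --pt "0 0 0.56 0 0 0 1" --pt "0 0 0.56 0 0 0 1" --pt "0 0 0.56 0 0 0 1" --pt "0 0 0 0 0 0 1" --pt "0 0 0 0 0 0 1"

```text
time: 8.02
tool_pos: [522.1, 172.8, 62.2]
tool_rot: [2.458, 1.957, 0.002]
wrist_force: [0.2, -0.1, -0.8]
opening: 39.6
grip_force: 36.3
```

Run:
```python
from h import *
p,r=pose();print(p);K,E=cam("wrist");im=optics.capture("wrist")[:, :];cv2.imwrite("pics/w3.png",im[:,:,::-1])
rows(np.array([521.2,171.3,27]),down(np.radians(-13)),3,1)
M=r.as_matrix();print(np.degrees(np.arctan2(M[1,1],M[0,1])))
```

```text
[522.066 172.769  62.174]
rows to [521.2 171.3  27. ]
[-0.01, -0.005, 0.197, 0.008, -0.004, 0.003, 1],
[-0.01, -0.005, 0.197, 0.008, -0.004, 0.003, 1],
[-0.009, -0.005, 0.197, 0.008, -0.004, 0.003, 1]
-12.949111682804373
```

View pics/w3.png

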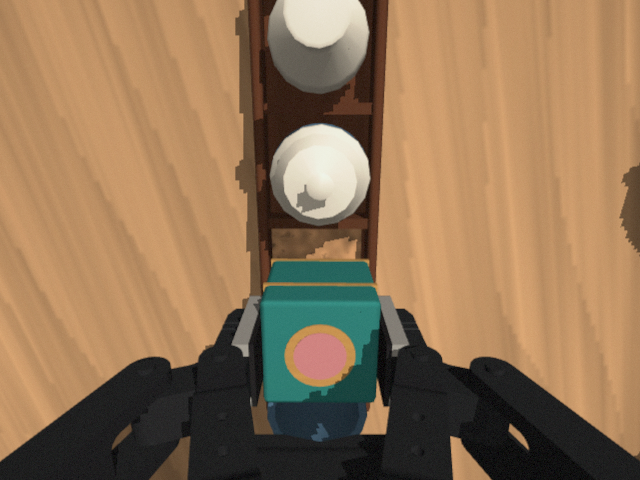

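The box is centred laterally in the bay. The jar/cork divider is at about row 222, and I check that against the prediction.

Run:
```python
from h import *
K,E=cam("wrist");p,r=pose();print(p)
u=np.array([np.cos(np.radians(77)),np.sin(np.radians(77))]);o=np.array([526.62,196.55])
for y in(-2.5,2.5,50.5,55.5):print(y,proj(K,E,np.array([np.r_[o+u*y,20]])))
g=cv2.cvtColor(cv2.imread("pics/w3.png"),cv2.COLOR_BGR2HSV)
print([(y,int(g[y,355:362,2].mean()),int(g[y,276:282,2].mean())) for y in range(204,236,2)])
print([(y,int(g[y,362:370,2].mean())) for y in range(90,124,2)])
```

```text
[522.39  172.761  62.528]
-2.5 [[318.768 233.591]]
2.5 [[318.776 223.51 ]]
50.5 [[318.857 118.106]]
55.5 [[318.866 106.14 ]]
[(204, 132, 69), (206, 106, 58), (208, 82, 52), (210, 59, 51), (212, 46, 48), (214, 44, 39), (216, 66, 36), (218, 79, 43), (220, 91, 50), (222, 91, 51), (224, 91, 51), (226, 92, 51), (228, 95, 74), (230, 104, 105), (232, 104, 104), (234, 101, 101)]
[(90, 52), (92, 50), (94, 51), (96, 50), (98, 51), (100, 51), (102, 68), (104, 92), (106, 93), (108, 93), (110, 93), (112, 92), (114, 74), (116, 51), (118, 49), (120, 50), (122, 50)]
```

Call:
send_rows --pt "0.01 -0.01 0.2 0 0 0 1" --pt "0 0 0.2 0 0 0 1" --pt "0 0 0.15 0 0 0 1" --pt "0 0 0.04 0 0 0 1" --pt "0 0 0 0 0 0 1" --pt "0 0 0 0 0 0 1"

```text
time: 8.82
tool_pos: [521.1, 173.0, 25.5]
tool_rot: [2.458, 1.957, 0.0]
wrist_force: [-0.4, -0.2, -1.2]
opening: 39.1
grip_force: 36.4
```

Call:
send_rows --pt "0 0 0.01 0 0 0 0.4" --pt "0 0 0 0 0 0 0.2" --pt "0 0 0 0 0 0 0" --pt "0 0 0 0 0 0 0" --pt "0 0 -0.5 0 0 0 0" --pt "0 0 -0.7 0 0 0 0" --pt "-0.4 0 -0.7 0 0 0 0" --pt "-0.4 0 0 0 0 0 0" --pt "0 0 0 0 0 0 0" --pt "0 0 0 0 0 0 0"

```text
time: 10.07
tool_pos: [510.1, 126.7, 138.7]
tool_rot: [-2.457, -1.957, -0.0]
wrist_force: [-0.2, 0.7, 0.1]
opening: 85.5
grip_force: 0.0
```

Run:
```python
from h import *
p,r=pose();K,E=cam("wrist");print(p);im=optics.capture("wrist");cv2.imwrite("pics/w4.png",im[:,:,::-1])
for n,z in(("pillbox",8),("salt",5),("salt",55),("tray",0)):
  print(n,[(d["uv"],round(d["confidence"],2),ray(K,E,d["uv"],z)) for d in (optics.tip_of if z!=55 else optics.boxes_of)("wrist",n)])
```

```text
[510.075 126.674 138.75 ]
pillbox [([320.5, 160.2], 0.88, array([520.286, 172.341,   8.   ])), ([310.8, 381.2], 0.7, array([473.83 ,   3.883,   8.   ]))]
salt [([316.3, 233.3], 0.96, array([505.769, 122.291,   5.   ]))]
salt [([318.8, 252.5], 0.81, array([508.237, 124.658,  55.   ]))]
tray [([321.8, 117.1], 0.57, array([527.305, 199.066,   0.   ]))]
```

View pics/w4.png

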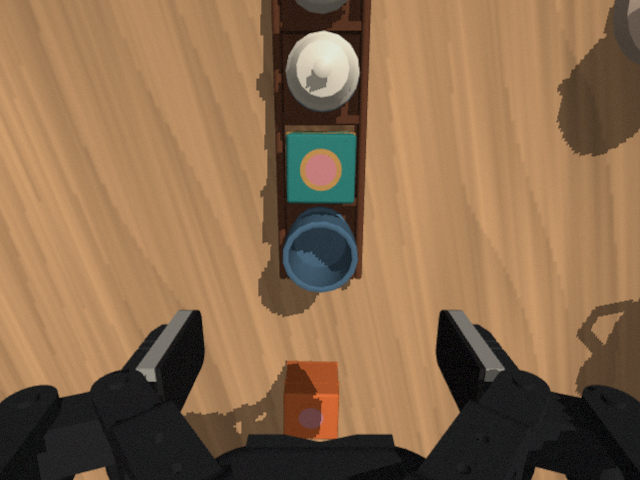

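The pill box is seated in the cork bay at (321,168). The salt bowl rim is centred at (320,254) and the fingers straddle the bay.

Run:
```python
from h import *
p,r=pose();K,E=cam("wrist")
print(ray(K,E,(320,252.5),55),ray(K,E,(283.5,254),55),ray(K,E,(357,254),55),ray(K,E,(320,291),55))
rows(np.array([508.6,122.8,24]),r,3,0)
# top-camera scope/lens estimates
K,E=cam("top");optics.capture("top")
for n,z in(("lens",78),("scope",0),("focus",130)):
  for f in(optics.tip_of,):
    print(n,[(d["uv"],round(d["confidence"],2),ray(K,E,d["uv"],z)) for d in f("top",n)])
```

```text
[508.899 124.72   55.   ] [487.487 128.639  55.   ] [530.182 118.889  55.   ] [503.339 100.34   55.   ]
rows to [508.6 122.8  24. ]
[-0.024, -0.003, 0.637, 0.0, 0.0, 0.0, 0],
[-0.024, -0.003, 0.637, 0.0, 0.0, 0.0, 0],
[-0.024, -0.003, 0.637, 0.0, 0.0, 0.0, 0]
lens [([417.9, 273.7], 0.78, array([ 553.073, -272.045,   78.   ]))]
scope [([410.8, 266.9], 0.81, array([ 580.637, -275.412,    0.   ]))]
focus [([424.8, 280.6], 0.67, array([ 531.418, -272.42 ,  130.   ]))]
```

Call:
send_rows --pt "-0.03 0 0.63 0 0 0 0" --pt "-0.03 0 0.64 0 0 0 0" --pt "-0.02 0 0.64 0 0 0 0" --pt "0 0 0 0 0 0 0" --pt "0 0 0 0 0 0 0"

```text
time: 11.15
tool_pos: [509.9, 122.0, 25.7]
tool_rot: [2.457, 1.957, 0.002]
wrist_force: [1.0, -0.0, 0.8]
opening: 85.1
grip_force: 0.0
```

Call:
send_rows --squeeze 40 --pt "0 0 0 0 0 0 1" --pt "0 0 0 0 0 0 1" --pt "0 0 0 0 0 0 1" --pt "0 0 0 0 0 0 1" --pt "0 0 0 0 0 0 1" --pt "0 0 0 0 0 0 1"

```text
time: 11.9
tool_pos: [509.7, 121.7, 25.4]
tool_rot: [2.457, 1.956, 0.002]
wrist_force: [-2.6, -0.1, 8.1]
opening: 43.7
grip_force: 39.7
```

Run:
```python
from h import *
p,r=pose();up=p+[0,0,140]
rows(up,r,4,1);rows(np.array([535,-355,230]),r,10,1,up,r)
```

```text
rows to [509.677 121.697 165.405]
[0.0, 0.001, -0.583, 0.0, 0.0, 0.0, 1],
[0.0, 0.001, -0.583, 0.0, 0.0, 0.0, 1],
[0.0, 0.001, -0.583, 0.0, 0.0, 0.0, 1],
[0.0, 0.001, -0.583, 0.0, 0.0, 0.0, 1]
rows to [ 535 -355  230]
[-0.765, 0.219, -0.107, 0.0, 0.0, 0.0, 1],
[-0.765, 0.219, -0.107, 0.0, 0.0, 0.0, 1],
[-0.765, 0.219, -0.107, 0.0, 0.0, 0.0, 1],
[-0.765, 0.219, -0.107, 0.0, 0.0, 0.0, 1],
[-0.765, 0.219, -0.107, 0.0, 0.0, 0.0, 1],
[-0.765, 0.219, -0.107, 0.0, 0.0, 0.0, 1],
[-0.765, 0.219, -0.107, 0.0, 0.0, 0.0, 1],
[-0.765, 0.219, -0.107, 0.0, 0.0, 0.0, 1],
[-0.765, 0.219, -0.107, 0.0, 0.0, 0.0, 1],
[-0.765, 0.219, -0.107, 0.0, 0.0, 0.0, 1]
```

Call:
send_rows --pt "0 0 -0.4 0 0 0 1" --pt "0 0 -0.6 0 0 0 1" --pt "0 0 -0.6 0 0 0 1" --pt "0 0 -0.6 0 0 0 1" --pt "0 0 -0.2 0 0 0 1"

```text
time: 12.52
tool_pos: [510.0, 121.7, 170.5]
tool_rot: [2.456, 1.955, 0.004]
wrist_force: [-0.1, 0.0, -1.1]
opening: 44.1
grip_force: 41.1
```

Call:
send_rows --pt "-0.5 0.14 -0.1 0 0 0 1" --pt "-0.7 0.2 -0.1 0 0 0 1" --pt "-0.8 0.23 -0.1 0 0 0 1" --pt "-0.8 0.23 -0.1 0 0 0 1" --pt "-0.8 0.23 -0.1 0 0 0 1" --pt "-0.8 0.23 -0.1 0 0 0 1" --pt "-0.8 0.23 -0.1 0 0 0 1" --pt "-0.8 0.23 -0.1 0 0 0 1" --pt "-0.8 0.23 -0.1 0 0 0 1" --pt "-0.6 0.2 0 0 0 0 1"

```text
time: 13.78
tool_pos: [534.5, -342.7, 221.5]
tool_rot: [-2.459, -1.954, 0.002]
wrist_force: [1.0, 0.4, -0.6]
opening: 44.0
grip_force: 41.0
```

Call:
send_rows --pt "-0.25 0.06 0 0 0 0 1" --pt "0 0 0 0 0 0 1" --pt "0 0 0 0 0 0 1"

```text
time: 14.15
tool_pos: [535.9, -353.6, 222.2]
tool_rot: [-2.455, -1.959, -0.001]
wrist_force: [0.1, 0.8, -1.0]
opening: 43.7
grip_force: 41.1
```

Run:
```python
from h import *
p,r=pose();K,E=cam("wrist");print(p,manip.get_state()["opening"]);im=optics.capture("wrist");cv2.imwrite("pics/w5.png",im[:,:,::-1])
for n,z in(("lens",78),("scope",0),("focus",130)):
  print(n,[(d["uv"],round(d["confidence"],2),ray(K,E,d["uv"],z)) for d in optics.tip_of("wrist",n)])
```

```text
[ 535.888 -353.614  222.204] 43.68296503690027
lens [([326.8, 98.9], 0.95, array([ 558.905, -270.414,   78.   ]))]
scope [([343.7, 104.9], 0.91, array([ 573.975, -275.993,    0.   ]))]
focus []
```

View pics/w5.png

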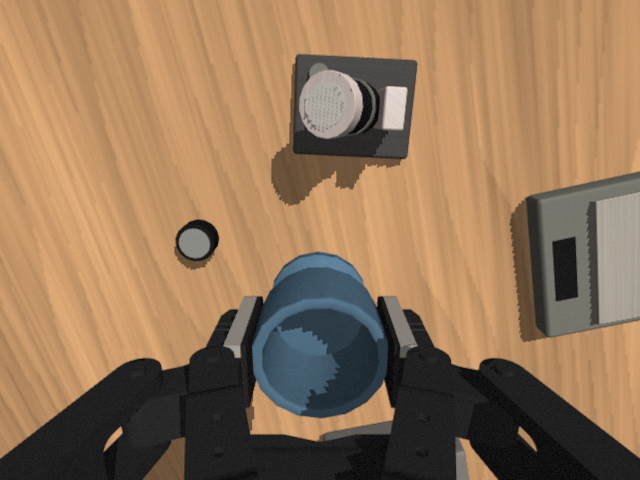

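The salt is held upright. The scope foot corners are about (296,55), (417,61), (408,158) and (294,153). The lens face is near (328,104), and the loupe at (196,240) is well clear. I fit the scope pose from the foot.

Run:
```python
from h import *
from scipy.optimize import least_squares
K,E=cam("wrist");p,r=pose()
uv=np.array([(296,55),(417,61),(408,158),(294,153)],float)
C=np.array([ray(K,E,u,12) for u in uv]);print(C,np.linalg.norm(C-np.roll(C,1,0),axis=1))
obj=np.array([[-45,40],[55,40],[55,-40],[-45,-40]],float)
def W(q,P): c,s=np.cos(q[2]),np.sin(q[2]);P=np.atleast_2d(P);return np.c_[q[0]+c*P[:,0]-s*P[:,1],q[1]+s*P[:,0]+c*P[:,1],P[:,2]]
O=np.c_[obj,np.full(4,12.)]
s=least_squares(lambda q:(proj(K,E,W(q,O))-uv).ravel(),[575,-275,-.21]);q=s.x
print(q[:2],np.degrees(q[2]),"res",s.fun)
L=W(q,[-20,0,78])[0];F=W(q,[-20-30,0,78+60*np.cos(np.pi/6)])[0]
print("lens",L,proj(K,E,L[None]),"focus",F)
Kt,Et=cam("top");print("in top: lens,scope,focus",proj(Kt,Et,np.array([L,[q[0],q[1],0],F])))
M=r.as_matrix();print("tool y yaw",np.degrees(np.arctan2(M[1,1],M[0,1])))
im=cv2.imread("pics/w5.png")[40:180,280:430];cv2.imwrite("pics/w5c.png",cv2.resize(im,None,fx=4,fy=4,interpolation=2))
```

```text
[[ 543.572 -231.396   12.   ]
 [ 637.98  -257.449   12.   ]
 [ 618.635 -332.37    12.   ]
 [ 523.336 -306.284   12.   ]] [77.574 97.937 77.377 98.805]
[ 575.986 -280.765] -15.166592297613956 res [-0.968 -1.17   1.738 -1.647  0.219  1.594 -1.035  1.837]
lens [ 556.683 -275.532   78.   ] [[324.957 105.815]] focus [ 527.728 -267.683  129.962]
in top: lens,scope,focus [[419.499 271.962]
 [413.292 268.945]
 [422.458 282.5  ]]
tool y yaw -12.872775526131269
```

View pics/w5c.png

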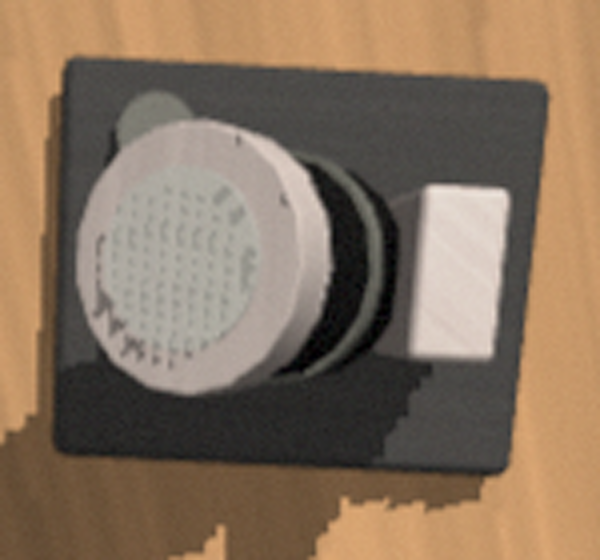

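Run:
```python
from h import *
K,E=cam("wrist");p,r=pose()
L=ray(K,E,(327.2,105.2),78);print("lens from face",L)
L=(L+np.array([556.7,-275.5,78]))/2
psi=np.radians(-15); z=np.array([-.5*np.cos(psi),-.5*np.sin(psi),np.cos(np.pi/6)]);F=L+60*z
print("L",L,"F",F)
# target: tool z=-z, tool y in lean plane
ty=np.array([np.cos(psi)*np.cos(np.pi/6),np.sin(psi)*np.cos(np.pi/6),.5]);M=np.c_[np.cross(ty,-z),ty,-z];Rt=R.from_matrix(M)
T=F+20.4*z; print("TCP target",T, "turn",np.degrees((r.inv()*Rt).as_rotvec()))
pre=T+90*z
print("PRE");rows(pre,Rt,8,1);print("FIN");rows(T,Rt,4,1,pre,Rt)
# held salt check: rim circle centre, plane at p+29.6
print("rim",[r.inv().apply(ray(K,E,u,p[2]+29.6)-p) for u in((254,350),(387,350),(320,415))])
```

```text
lens from face [ 558.252 -275.484   78.   ]
L [ 557.476 -275.492   78.   ] F [ 528.498 -267.727  129.962]
TCP target [ 518.646 -265.087  147.628] turn [-29.976  -0.551   2.08 ]
PRE
rows to [ 475.179 -253.441  225.571]
[0.177, -0.17, -0.006, -0.749, -0.014, 0.052, 1],
[0.176, -0.17, -0.018, -0.749, -0.014, 0.052, 1],
[0.176, -0.169, -0.029, -0.749, -0.014, 0.052, 1],
[0.175, -0.168, -0.04, -0.749, -0.014, 0.052, 1],
[0.174, -0.166, -0.051, -0.749, -0.014, 0.052, 1],
[0.173, -0.163, -0.062, -0.749, -0.014, 0.052, 1],
[0.172, -0.159, -0.073, -0.749, -0.014, 0.052, 1],
[0.172, -0.155, -0.083, -0.749, -0.014, 0.052, 1]
FIN
rows to [ 518.646 -265.087  147.628]
[-0.0, -0.0, 0.375, 0.0, 0.0, 0.0, 1],
[-0.0, -0.0, 0.375, 0.0, 0.0, 0.0, 1],
[-0.0, -0.0, 0.375, 0.0, 0.0, 0.0, 1],
[-0.0, -0.0, 0.375, 0.0, 0.0, 0.0, 1]
rim [array([  4.04 , -21.922, -29.608]), array([  4.034,  20.696, -29.593]), array([-21.237,  -0.758, -29.598])]
```

Call:
send_rows --pt "0.18 -0.17 0 -0.75 -0.01 0.05 1" --pt "0.18 -0.17 -0.02 -0.75 -0.01 0.05 1" --pt "0.18 -0.17 -0.03 -0.75 -0.01 0.05 1" --pt "0.17 -0.17 -0.04 -0.75 -0.01 0.05 1" --pt "0.17 -0.17 -0.05 -0.75 -0.01 0.05 1" --pt "0.17 -0.16 -0.06 -0.75 -0.02 0.05 1" --pt "0.17 -0.16 -0.07 -0.75 -0.02 0.05 1" --pt "0.17 -0.16 -0.08 -0.75 -0.02 0.06 1" --pt "0 0 0 0 0 0 1" --pt "0 0 0 0 0 0 1"

```text
time: 15.6
tool_pos: [474.9, -254.7, 225.1]
tool_rot: [2.136, 1.638, 0.438]
wrist_force: [-0.5, 1.0, -0.7]
opening: 43.8
grip_force: 41.3
```

Run:
```python
from h import *
p,r=pose();psi=np.radians(-15); z=np.array([-.5*np.cos(psi),-.5*np.sin(psi),np.cos(np.pi/6)])
print(p,"axis err deg",np.degrees(np.arccos(-r.as_matrix()[:,2]@z)))
rows(np.array([518.6,-265.1,147.6]),r,6,1)
K,E=cam("wrist");im=optics.capture("wrist");cv2.imwrite("pics/w6.png",im[:,:,::-1])
print([(d["uv"],d["confidence"],ray(K,E,d["uv"],78)) for d in optics.tip_of("wrist","lens")])
```

```text
[ 474.867 -254.719  225.065] axis err deg 0.050530023334685856
rows to [ 518.6 -265.1  147.6]
[0.004, 0.0, 0.249, 0.0, 0.0, 0.0, 1],
[0.004, 0.0, 0.249, 0.0, 0.0, 0.0, 1],
[0.004, 0.0, 0.249, 0.0, 0.0, 0.0, 1],
[0.004, 0.0, 0.249, 0.0, 0.0, 0.0, 1],
[0.004, 0.0, 0.249, 0.0, 0.0, 0.0, 1],
[0.004, 0.0, 0.249, 0.0, 0.0, 0.0, 1]
[([320.9, 204.9], 0.63, array([ 558.647, -269.465,   78.   ]))]
```

Call:
send_rows --pt "0.01 0 0.25 0 0 0 1" --pt "0.01 0 0.25 0 0 0 1" --pt "0.01 0 0.25 0 0 0 1" --pt "0.01 0 0.25 0 0 0 1" --pt "0.01 0 0.25 0 0 0 1" --pt "0 0 0.25 0 0 0 1" --pt "0 0 0 0 0 0 1" --pt "0 0 0 0 0 0 1"

```text
time: 16.7
tool_pos: [518.7, -263.4, 146.6]
tool_rot: [2.137, 1.637, 0.439]
wrist_force: [0.6, 0.5, -0.9]
opening: 43.8
grip_force: 41.3
```

Run:
```python
from h import *
p,r=pose();print(p,manip.get_state()["grip_force"],manip.get_state()["wrist_force"])
K,E=cam("scene");im=optics.capture("scene")
F=p+20.4*r.as_matrix()[:,2];print("salt underside",F)
Fo=np.array([528.5,-267,130]);L=np.array([557.5,-275,78])
print("pred",proj(K,E,np.array([F,Fo,L])))
for n in("salt","lens","focus"):print(n,[(d["uv"],round(d["confidence"],2)) for d in optics.tip_of("scene",n)])
c=im[140:280,230:400,::-1].copy();cv2.imwrite("pics/s6.png",cv2.resize(c,None,fx=4,fy=4,interpolation=2))
```

```text
[ 518.746 -263.405  146.585] 41.25903680571355 [ 0.602  0.542 -0.926]
salt underside [ 528.599 -266.05   128.919]
pred [[309.415 173.913]
 [309.269 173.36 ]
 [298.201 190.958]]
salt [([308.4, 175.4], 0.63)]
lens [([297.3, 192.4], 0.6)]
focus [([421.5, 346.7], 0.41)]
```

View pics/s6.png

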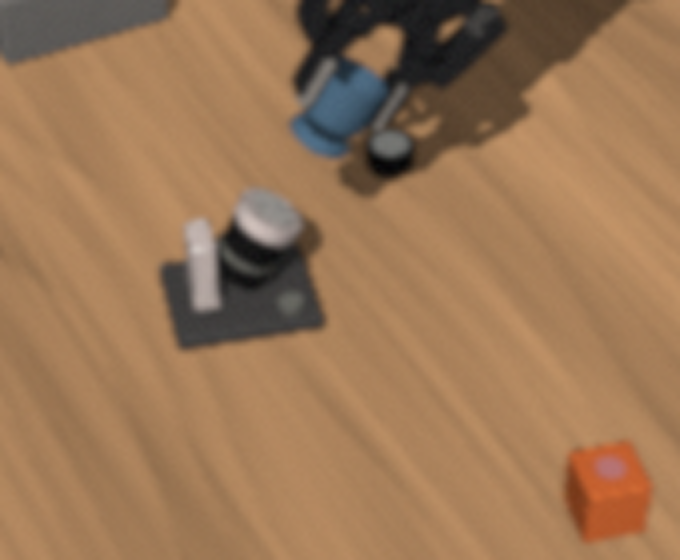

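The scene view shows the salt tilted in line with the lens axis. Its underside is at (309,174) and the lens at (297,193), both matching the prediction, with clear air between them. I'm handing in now.

```bash
python3 -c "
from rig import manip
print(manip.close_job())"
```

```text
the job is handed in; nothing more can be done
None
```

The job is handed in, with no verdict returned: the pill box is released in the cork-lined bay, and the salt cellar is held still at the measured focus point, about 60 mm out, underside facing the lens.

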